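# Run down the wing nut that clamps a grill grate for scrubbing

### The job

Clamp the round grill grate on the scrubbing board: with fingertip strokes against its wings, turn the loose wing nut on the clamp clockwise (seen from above) until it is fully home and the bar's rubber foot sits on the grate's rim. Push it gently - never grip it or force it - and leave the grate, the bottle, the dish, the brush and the spare nut where they are.

Things in the scene. Friction and masses are not known exactly. Their poses are not given: they have to be found in the camera images.
- board: wooden scrubbing board, 420 x 280 x 20 mm, fixed to the bench, with a strap clamp at one end. Origin: on the vertical axis of the clamp's stud, at bench height. x axis: from the stud along the board to the grate's centre (board from x -90 to +330, y +-140 mm). The stud, 20 mm thick, reaches 92 mm above the bench.
- guide_post (a point): centre of the top of the clamp's dark steel guide post, 112 mm above the bench; axes as the board's. The post, 12 mm (x) by 24 mm (y), stands at the stud's side away from the grate (board's -x), its near face 48 mm from the stud axis: a finger circling the nut meets it, the wings pass it freely.
- clamp_bar: flat steel bar, 12 mm thick, 40 mm wide, x from -46 to +80 mm (and a fork round the guide post), with a rubber foot at x = 69 mm over the grate's rim. It carries the wing nut and goes straight down with it. Origin: on the stud axis at the bar's underside, 38 mm above the bench when the nut is home, 4 to 7 mm more at the start. Axes as the board's.
- wing_nut (a joint): angle (rad) the nut still has to turn: 0 = home, 5.0 to 8.8 at the start; falls when turned clockwise seen from above, 5 mm of descent a turn. One wing points this angle counter-clockwise from the board's +x, the other opposite. Turns easily (0.03 N m), stays where left. At 0 it seats firmly: pushed on, only the rubber bush between hub and wings twists (1.5 N m a rad).
- wings (a point): on the nut's axis, mid-height of its wings, 75 mm above the bench when home; turns with the nut, x axis along a wing. Plain steel nut; two flat upright wings, 7 mm thick, 45 mm from axis to tip, sloping up outwards: 30 mm from the axis a wing runs from 10 mm below this point to 13 mm above. Hub up to 18 mm radius, 22 mm high; the bar's top is 25 mm below this point.
- grate: round dark cast grill grate, 260 mm diameter, 12 mm thick, 1.3 kg, lying loose on the board, its centre 190 mm from the stud. Origin: centre of its underside.
- detergent: upright bottle with green label, 68 mm diameter, 170 mm tall, standing on the bench to the board's +y side. Origin: centre of its underside. Leave alone.
- sauce_dish: small steel bowl, 90 mm diameter, 45 mm tall, on the bench to the board's -y side. Origin: centre of its underside. Leave alone.
- brush: flat hand brush, 200 mm long, 42 mm wide, 20 mm thick, lying on the bench to the board's -y side, handle towards its own -x. Origin: mid-length, at its underside. Leave alone.
- spare_nut: loose spare wing nut, the same as the one on the clamp (90 mm span, 38 mm tall), lying on the board about 110 mm to the +y side of the stud. Origin: centre of its underside. Leave alone.

How it is judged:
By the outcome, as a careful person would: the job done as asked, in the order asked, and still so for the second after the job is handed in, with the robot touching nothing.
It also fails if it takes over 61 s, if anything falls off the work surface, if the arm or the gripper's body presses on something with over 40 N, if the wrist force passes 120 N, or if a joint passes its speed limit or range.

### The arm

A 6-joint arm with a two-finger parallel gripper is mounted at the origin on the work surface. World frame = base frame: x ahead of the robot, y to its left, z up, the work surface at z = 0. Lengths are in m, angles in rad, forces in N, time in s.
With the tool pointing down it reaches from about 0.275 to 1 m from the base axis. Payload 8.4 kg.
Tool frame: the origin (TCP) lies on the centre line of the jaws, within the pads' length; the fingertips stand 8 mm ahead of it and the grasp point (between the pads) lies 11 mm behind it (arm.tip_extent is the distance from the TCP to the fingertips, in m); z points along the fingers, y is the direction in which the jaws open and shut (so a half turn about z gives the same grasp; the last joint's range is limited). The gripper opens to 85 mm and grips with 20 to 120 N. Pads are 22 mm wide; open, the fingers measure 114 mm over their backs; the gripper's body (76 mm by 85 mm) begins 54 mm behind the grasp point. The pads swing forward as they close: fully open they stand 13 mm farther back than shut.
Start: joints at [1.168, 0.353, 1.633, -0, 1.155, -0.002], TCP at [0.244, 0.575, 0.239] pointing down, gripper open.
Joint ranges: [-2.63, 2.63], [-0.92, 2.1], [0.06, 2.66], [-1.3, 4.44], [0, 2.69], [-3.02, 3.02]. Speed limits (rad/s): [2.22, 2.22, 2.79, 3.14, 3.14, 3.14].

### API

Orientations are given as a unit quaternion [w, x, y, z].
In Python, from station import arm gives the robot as it stands. The module is installed in compiled form; this text tells all that it offers. Calls block until the motion is done:
- arm.movep(position, orientation): joint-space move of the TCP to a pose.
- arm.line_to(position, orientation=None, speed=0.15, f_stop=None): straight line of the TCP; orientation=None keeps the orientation; speed is the mean speed in m/s. With f_stop (N) it stops when the force on the tool has changed by that much, and returns True; else False.
- arm.set_joints(angles): joint-space move.
- arm.grip(opening): finger opening in m; the grip force is fixed at half the most; returns when the fingers have stopped.
- arm.wait(seconds).
- arm.inverse_kinematics(position, orientation): joint angles nearest the present ones, or None.
- arm.sense(): the state.
- arm.snapshot(name): name is "scene" or "top"; returns the picture (480x640x3 uint8, red, green, blue); there is no depth.
- arm.calibration(name): a dict with "camera_matrix" (3x3 intrinsics, pixels), "origin" and "orientation" of the camera in the world. Camera axes: x right, y up, looking along -z (the intrinsics and any distortion apply to the point x, -y, -z); pixel columns grow to the right and rows downward; lengths in m; the calibration is good to about 2 mm. A picture is of the moment at which its call begins. calibration takes no time and is no camera call.
A pose or a line that the arm cannot do raises arm.PlanningError and nothing moves.
- arm.hand_in(): hands the job in, once; it reports no verdict.
The state is a dict: "clock": time; "qpos": joint angles; "joint_velocities": joint speeds; "joint_efforts": joint torques, N m; "tcp_pos": TCP position; "tcp_rot": TCP orientation; "wrist_force": force on the tool from outside, world axes, zero at the start; "moment": the same for the moment, N m; "width": finger opening in m.
Only numpy, scipy, OpenCV 4.12 (cv2) and the standard library are available. Lean on these libraries where they do the work, as an engineer would, in place of code of your own. Each camera call takes 0.05 s, during which the arm holds its last target. There are 200 camera calls.

## Working session

There is one attempt and no reset: what is moved stays moved. The work goes in short steps, each a Python script; the robot and the scene stay as the last script left them, time stands still between calls to the robot, and variables do not carry over. Pictures are saved under pics/ and viewed, about 8 in all and at most 12, crops included, and the job is handed in when it is done.

```bash
mkdir -p pics; python3 - <<'E'
from station import arm
import cv2,numpy as np
for n in("scene","top"):
    im=arm.snapshot(n); cv2.imwrite(f"pics/{n}0.png",im[:,:,::-1])
    c=arm.calibration(n); print(n,{k:(np.round(v,4).tolist() if not isinstance(v,str) else v) for k,v in c.items()})
s=arm.sense(); print(s["clock"],s["tcp_pos"],s["tcp_rot"],s["width"],arm.tip_extent)
E
```

```text
scene {'camera_matrix': [[575.9461, 0.0, 320.2553], [0.0, 575.9461, 229.5486], [0.0, 0.0, 1.0]], 'origin': [1.0661, -0.5613, 0.8125], 'orientation': [0.872, 0.3703, 0.1322, 0.2916]}
top {'camera_matrix': [[480.7329, 0.0, 315.9756], [0.0, 480.7329, 232.5267], [0.0, 0.0, 1.0]], 'origin': [0.4889, 0.0628, 1.0644], 'orientation': [0.7163, 0.0257, -0.053, -0.6953]}
0.1 [0.24368287 0.57508683 0.23862925] [-1.31529059e-04  1.99077003e-01  9.79983648e-01 -6.16118929e-04] 0.08550437407151154 0.008
```

View pics/scene0.png

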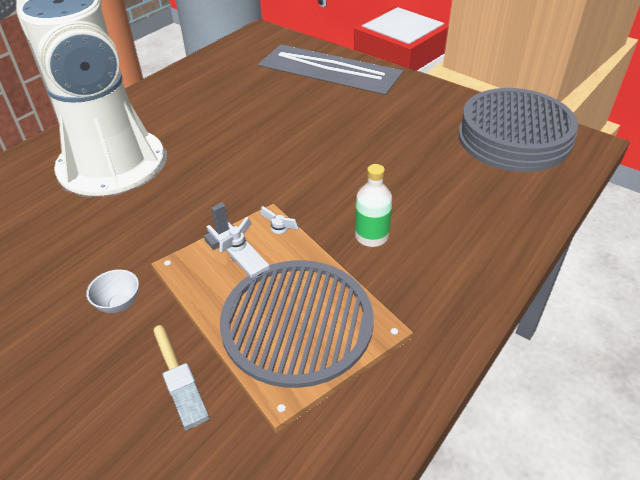

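View pics/top0.png

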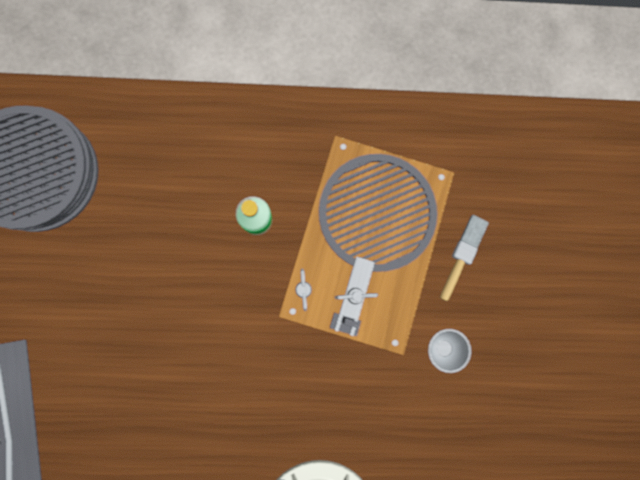

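The scene view shows the clamp near (235,240) and the spare nut at (280,220). In the top view the stud is near (355,296), the post (347,322), the grate (378,212), the bottle (254,214), the dish (450,351) and the brush (466,255). Next I measure the board and zoom in on the nut.

```bash
cat > h.py <<'E'
import numpy as np,cv2
from scipy.spatial.transform import Rotation as R
from station import arm
def cam(n):
    c=arm.calibration(n); q=np.array(c["orientation"]); return np.array(c["camera_matrix"]),np.array(c["origin"]),R.from_quat(q[[1,2,3,0]]).as_matrix()
def ray(n,px):
    K,o,M=cam(n); px=np.atleast_2d(np.float64(px))
    d=np.c_[(px[:,0]-K[0,2])/K[0,0],-(px[:,1]-K[1,2])/K[1,1],-np.ones(len(px))]@M.T
    return o,d
def plane(n,px,z):
    o,d=ray(n,px); return o+d*((z-o[2])/d[:,2])[:,None]
def proj(n,p):
    K,o,M=cam(n); q=(np.atleast_2d(p)-o)@M; return np.c_[K[0,0]*q[:,0]/-q[:,2]+K[0,2],K[1,1]*q[:,1]/q[:,2]+K[1,2]]
def tri(pa,pb):
    o1,d1=ray("scene",pa);o2,d2=ray("top",pb);d1=d1[0];d2=d2[0]
    t=np.linalg.lstsq(np.c_[d1,-d2],o2-o1,rcond=None)[0]
    a=o1+t[0]*d1;b=o2+t[1]*d2; return (a+b)/2,np.linalg.norm(a-b)
E
python3 - <<'E'
from h import *
for n in("scene","top"):
    im=cv2.imread(f"pics/{n}0.png"); h=cv2.cvtColor(im,cv2.COLOR_BGR2HSV)
    m=cv2.inRange(h,(8,90,150),(22,220,255)); 
    roi=np.zeros_like(m); 
    if n=="scene": roi[195:440,140:420]=255
    else: roi[130:360,270:460]=255
    m=cv2.morphologyEx(m&roi,cv2.MORPH_OPEN,np.ones((3,3)))
    pts=np.argwhere(m>0)[:,::-1]; hull=cv2.convexHull(pts.astype(np.int32))[:,0]
    w=plane(n,hull,.02)[:,:2]
    print(n,m.sum()//255,cv2.minAreaRect((w*1000).astype(np.float32)))
    # grate: dark grey ellipse
    g=cv2.inRange(h,(100,0,50),(140,70,135))&roi
    g=cv2.morphologyEx(g,cv2.MORPH_CLOSE,np.ones((9,9)))
    c=max(cv2.findContours(g,0,1)[0],key=cv2.contourArea)
    wg=plane(n,c[:,0],.032)[:,:2]; print(" grate",cv2.minEnclosingCircle((wg*1000).astype(np.float32)))
a=cv2.imread("pics/scene0.png")[190:290,190:310]; b=cv2.imread("pics/top0.png")[250:345,280:400]
k=lambda x:cv2.resize(x,(600,int(x.shape[0]*5)),interpolation=cv2.INTER_CUBIC)
cv2.imwrite("pics/c1.png",cv2.resize(np.vstack([k(a),k(b)]),None,fx=.6,fy=.6))
E
```

```text
scene 16957 ((610.9921264648438, -133.59056091308594), (346.03485107421875, 480.24053955078125), 74.64268493652344)
 grate ((662.5585327148438, -118.23271942138672), 127.50811004638672)
top 15756 ((579.0279541015625, -125.43991088867188), (352.740966796875, 421.4393005371094), 74.56129455566406)
 grate ((655.5903930664062, -108.77550506591797), 127.98301696777344)
```

View pics/c1.png

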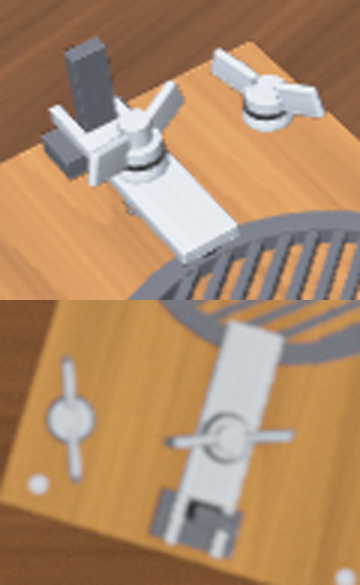

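The crop shows the wings running nearly across the bar in the top view: tips at about (336,297) and (377,295), hub at (357,297). The post is at the lower end. Next, the board pose without the brush handle in the mask, and triangulation of the stud top, tips and post.

```bash
python3 - <<'E'
from h import *
for n in("scene","top"):
    im=cv2.imread(f"pics/{n}0.png"); h=cv2.cvtColor(im,cv2.COLOR_BGR2HSV)
    m=cv2.inRange(h,(8,90,150),(22,220,255)); 
    roi=np.zeros_like(m); 
    if n=="scene": roi[195:440,140:420]=255
    else: roi[130:360,270:460]=255
    m=cv2.morphologyEx(m&roi,cv2.MORPH_CLOSE,np.ones((9,9)))
    c=max(cv2.findContours(m,0,1)[0],key=cv2.contourArea)
    c=cv2.convexHull(c)
    q=cv2.approxPolyDP(c,12,True)[:,0]
    print(n,q.tolist(),np.round(plane(n,q,.02)[:,:2]*1000).tolist(),cv2.minAreaRect((plane(n,c[:,0],.02)[:,:2]*1000).astype(np.float32)))
f=lambda s,t:(tri(s,t)[0].round(4),tri(s,t)[1].round(4))
print("stud top",f((236.3,230.5),(357,296.3)))
print("tip right",f((249,219),(377.3,295)))
print("top-view nut z=.087", plane("top",[(357,296.5),(336,297.3),(377.3,295)],.085).round(4))
print("scene stud z=.092",plane("scene",[(236.3,229.5)],.092).round(4))
print("post top",plane("scene",[(190+85/3,190+45/3)],.112).round(4),plane("top",[(280+203/3,250+227/3)],.112).round(4))
E
```

```text
scene [[283, 195], [412, 333], [275, 432], [140, 310], [151, 263]] [[425.0, 129.0], [829.0, -17.0], [760.0, -288.0], [424.0, -258.0], [352.0, -172.0]] ((584.83740234375, -109.61129760742188), (375.1802978515625, 435.8410339355469), 74.68585205078125)
top [[335, 136], [453, 172], [403, 354], [279, 316]] [[825.0, -13.0], [753.0, -280.0], [350.0, -170.0], [424.0, 98.0]] ((588.4908447265625, -91.19009399414062), (281.5856628417969, 421.49407958984375), 74.53784942626953)
stud top (array([ 0.4733, -0.0585,  0.0868]), np.float64(0.0047))
tip right (array([ 0.4952, -0.075 ,  0.1407]), np.float64(0.0514))
top-view nut z=.087 [[ 0.4711 -0.0604  0.085 ]
 [ 0.4684 -0.0178  0.085 ]
 [ 0.4753 -0.1018  0.085 ]]
scene stud z=.092 [[ 0.4776 -0.0588  0.092 ]]
post top [[ 0.4217 -0.0445  0.112 ]] [[ 0.4145 -0.0397  0.112 ]]
```

```bash
cat >> h.py <<'E'
S=np.array([.4728,-.0592]); BY=-np.deg2rad(15.46); OFF=.004
def pose(phi,z,off=OFF):
    "TCP pose: tool down, tool y at world angle phi, offset so that only the +y finger leads clockwise"
    y=np.array([np.cos(phi),np.sin(phi),0]);zt=np.array([0,0,-1.]);x=np.cross(y,zt)
    q=R.from_matrix(np.c_[x,y,zt]).as_quat()[[3,0,1,2]]
    return np.r_[S,z]-off*x,q
E
python3 - <<'E'
from h import *
arm.grip(.046)
w=np.deg2rad(94.7)
for k in range(-3,4):
    phi=w+np.deg2rad(62)+k*np.pi
    p,q=pose(phi,.25); j=arm.inverse_kinematics(p,q); print(k,phi,None if j is None else np.round(j,3))
s=arm.sense(); print(s["clock"],s["width"],arm.tip_extent)
E
```

```text
-3 -6.689847022894265 [-0.136  0.106  1.931 -0.     1.105  0.271]
-2 -3.548254369304472 [-0.12   0.109  1.926 -0.     1.106 -2.855]
-1 -0.4066617157146788 [-0.136  0.106  1.931 -0.     1.105  0.271]
0 2.7349309378751143 [-0.12   0.109  1.926 -0.     1.106 -2.855]
1 5.876523591464908 [-0.136  0.106  1.931 -0.     1.105  0.271]
2 9.018116245054701 [-0.12   0.109  1.926 -0.     1.106 -2.855]
3 12.159708898644494 [-0.136  0.106  1.931 -0.     1.105  0.271]
0.575 0.04541551049253298 0.008
```

```bash
python3 - <<'E'
from h import *
phi=np.deg2rad(94.7+62)
arm.movep(*pose(phi,.20)); print(arm.sense()["clock"])
arm.movep(*pose(phi-.1,.20)); print(arm.sense()["clock"])
arm.line_to(*pose(phi,.20),speed=.002); s=arm.sense();print(s["clock"],s["wrist_force"].round(2),s["qpos"].round(3))
a=arm.snapshot("scene")[130:290,150:330]; b=arm.snapshot("top")[220:345,280:420]
k=lambda x:cv2.resize(x,(450,int(x.shape[0]*450/x.shape[1])),interpolation=cv2.INTER_CUBIC)
cv2.imwrite("pics/a1.png",cv2.resize(np.vstack([k(a),k(b)]),None,fx=.7,fy=.7)[:,:,::-1])
E
```

```text
2.9917
3.2417
3.525 [ 0.53 -0.76  0.81] [-0.119  0.169  1.98   0.     0.992 -2.854]
```

View pics/a1.png

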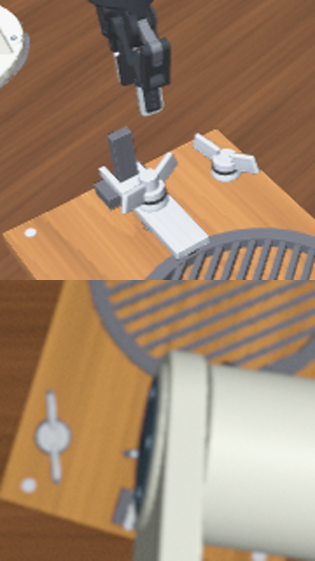

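The gripper is above the clamp and the nut has not moved; the arm blocks the top view. Next I lower the fingers, guarded by f_stop, and check from the scene camera.

```bash
python3 - <<'E'
from h import *
phi=np.deg2rad(94.7+62)
print(arm.line_to(*pose(phi,.12),speed=.08), arm.line_to(*pose(phi,.078),speed=.03,f_stop=4))
s=arm.sense();print(s["clock"],s["wrist_force"].round(2),s["moment"].round(3),s["tcp_pos"].round(4))
a=arm.snapshot("scene")[150:270,170:310]
cv2.imwrite("pics/a2.png",cv2.resize(a,None,fx=4,fy=4,interpolation=cv2.INTER_CUBIC)[:,:,::-1])
E
```

```text
False False
6.325 [-0.07  0.67 -0.21] [-0.044  0.01  -0.001] [ 0.4745 -0.0555  0.0782]
```

View pics/a2.png

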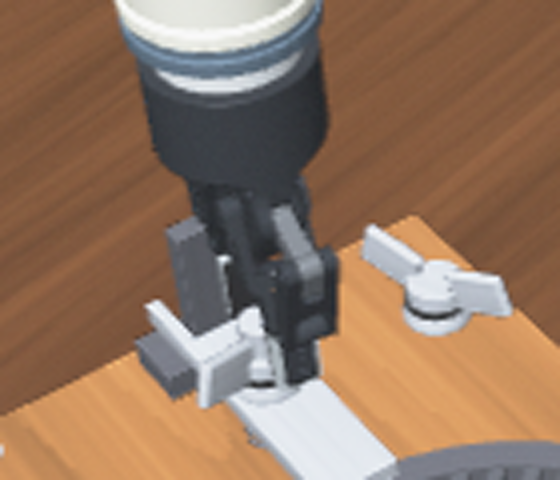

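The fingers are down beside the hub, clear of the post, the bar and the wings. Next is a clockwise stroke with force monitoring.

```bash
cat >> h.py <<'E'
def stroke(phi,end,z,step=.12,lim=5.,mlim=.12):
    s=arm.sense(); f0,m0=s["wrist_force"],s["moment"]; log=[]
    while phi>end+1e-6:
        phi=max(end,phi-step); arm.movep(*pose(phi,z)); s=arm.sense()
        f=s["wrist_force"]-f0; m=s["moment"]-m0; log.append((round(phi,2),round(float(np.hypot(*f[:2])),1),round(float(m[2]),3)))
        if np.linalg.norm(f)>lim or abs(m[2])>mlim: print("STOP",f.round(2),m.round(3)); break
    print(*log); print("clock",s["clock"],"q6",s["qpos"][5].round(3)); return phi
E
python3 - <<'E'
from h import *
phi=stroke(np.deg2rad(94.7+62),.9,.078)
a=arm.snapshot("scene")[150:270,170:310]
cv2.imwrite("pics/a3.png",cv2.resize(a,None,fx=4,fy=4,interpolation=cv2.INTER_CUBIC)[:,:,::-1])
E
```

```text
(np.float64(2.61), 1.7, -0.065) (np.float64(2.49), 1.4, -0.069) (np.float64(2.37), 0.7, -0.028) (np.float64(2.25), 1.8, 0.014) (np.float64(2.13), 1.7, -0.039) (np.float64(2.01), 1.4, -0.068) (np.float64(1.89), 1.2, -0.063) (np.float64(1.77), 0.9, -0.028) (np.float64(1.65), 0.8, -0.114) (np.float64(1.53), 1.2, -0.047) (np.float64(1.41), 0.6, 0.004) (np.float64(1.29), 1.4, -0.072) (np.float64(1.17), 1.4, -0.042) (np.float64(1.05), 1.2, -0.083) (np.float64(0.93), 0.9, -0.073) (0.9, 1.5, -0.044)
clock 10.375 q6 -1.036
```

View pics/a3.png

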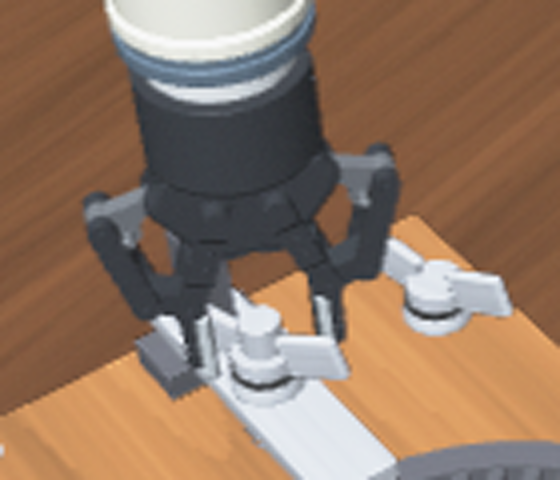

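After the first part of the stroke the wing leads the finger as expected and nothing is near contact with the post. I carry on to near the first candidate home angle, then take fine steps.

```bash
python3 - <<'E'
from h import *
phi=stroke(.9,-2.4,.078,mlim=.3)
if phi<-2.39:
    phi=stroke(phi,-3.0,.078,step=.05,lim=4,mlim=.3)
a=arm.snapshot("scene")[150:270,170:310]
cv2.imwrite("pics/a4.png",cv2.resize(a,None,fx=4,fy=4,interpolation=cv2.INTER_CUBIC)[:,:,::-1])
E
```

```text
(0.78, 0.6, -0.086) (0.66, 1.0, 0.006) (0.54, 1.1, -0.033) (0.42, 0.9, -0.084) (0.3, 0.7, -0.065) (0.18, 1.3, -0.044) (0.06, 0.7, -0.019) (-0.06, 1.4, -0.047) (-0.18, 0.7, -0.052) (-0.3, 1.0, -0.008) (-0.42, 2.3, 0.001) (-0.54, 1.0, -0.058) (-0.66, 1.1, -0.031) (-0.78, 2.2, -0.043) (-0.9, 1.4, -0.027) (-1.02, 1.7, -0.068) (-1.14, 1.5, -0.079) (-1.26, 1.7, -0.034) (-1.38, 2.0, -0.051) (-1.5, 2.0, -0.089) (-1.62, 1.1, 0.005) (-1.74, 1.6, -0.029) (-1.86, 1.6, -0.072) (-1.98, 1.1, -0.039) (-2.1, 1.2, -0.063) (-2.22, 1.8, -0.084) (-2.34, 1.6, -0.045) (-2.4, 2.4, -0.069)
clock 17.425 q6 2.272
STOP [-1.17 -4.99 -1.67] [-0.887  0.091  0.2  ]
(-2.45, 0.6, 0.073) (-2.5, 1.7, 0.055) (-2.55, 1.4, -0.051) (-2.6, 0.7, 0.007) (-2.65, 1.0, 0.059) (-2.7, 1.5, 0.047) (-2.75, 3.5, 0.09) (-2.8, 5.1, 0.2)
clock 19.425 q6 2.678
```

View pics/a4.png

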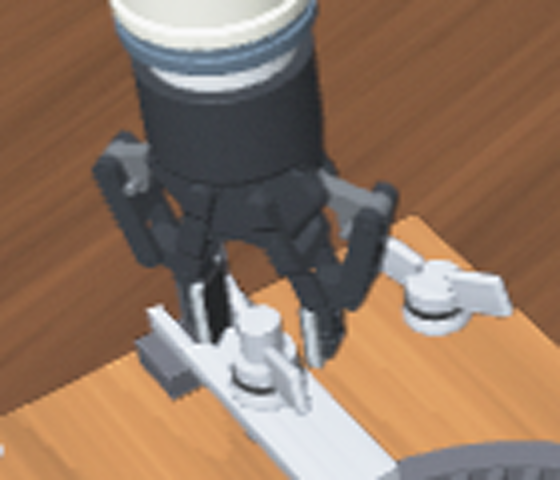

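The stop came at phi ≈ -2.75, where the θ = 5.07 start angle predicted home (-2.71). The picture shows the wing lying along the bar. I back off counter-clockwise, lift, retreat and check.

```bash
python3 - <<'E'
from h import *
arm.movep(*pose(-2.6,.078)); arm.movep(*pose(-2.5,.078)); arm.line_to(*pose(-2.5,.22),speed=.08)
s=arm.sense(); print(s["clock"],s["wrist_force"].round(2))
p,q=pose(-2.5,.26); arm.set_joints([1.168,.353,1.633,0,1.155,1.5]); print(arm.sense()["clock"])
ims={}
for n in("scene","top"):
    ims[n]=arm.snapshot(n); cv2.imwrite(f"pics/{n}9.png",ims[n][:,:,::-1])
    d=np.abs(ims[n].astype(int)-cv2.imread(f"pics/{n}0.png")[:,:,::-1]).max(2)
    m=(d>40).astype(np.uint8); c=[cv2.boundingRect(x) for x in cv2.findContours(m,0,2)[0]]; print(n,[b for b in c if b[2]*b[3]>8])
a=ims["scene"][190:290,190:310]; b=ims["top"][250:345,280:400]
cv2.imwrite("pics/c9.png",cv2.resize(np.vstack([a,b]),None,fx=3,fy=3,interpolation=cv2.INTER_CUBIC)[:,:,::-1])
E
```

```text
21.9583 [-0.45 -0.37 -0.08]
24.35
scene [(257, 272, 7, 5), (236, 262, 33, 14), (242, 248, 6, 5), (247, 242, 22, 23), (236, 237, 4, 4), (219, 237, 27, 25), (206, 219, 27, 17), (238, 217, 13, 19), (341, 0, 10, 11), (329, 0, 9, 4), (318, 0, 9, 7)]
top [(349, 305, 4, 13), (335, 295, 10, 5), (365, 293, 13, 5), (357, 276, 6, 11)]
```

View pics/c9.png

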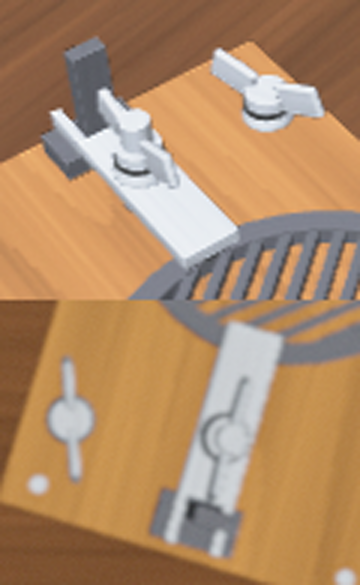

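Final view: the wings lie along the bar, the bar is lower onto the rim, and the images differ only at the clamp and the arm. The arm is clear, so I'm handing in.

```bash
python3 -c "
from station import arm
arm.hand_in(); print(arm.sense()['clock'])"
```

```text
the job is handed in; nothing more can be done
the job is handed in; nothing more can be done
```

I turned the wing nut clockwise about 5.07 rad to its stop, so the clamp should be fully home on the grate's rim. I handed the job in at about 24.5 s of the 61 s allowed.

- **Method:** it took one continuous stroke, with a single fingertip pushing one wing. The second finger was offset so that it should not touch the nut, and nothing was gripped. I then backed the finger off, lifted it clear and retreated the arm.
- **Seating:** horizontal force stayed between 0.6 and 2.4 N while the nut turned freely. It then rose to 3.5 N and 5.1 N over the last two 0.05 rad steps. This came within about 0.04 rad of the home angle I had predicted from the first pictures.
- **Final pictures:** the wings lie along the bar, to about 0.03 rad by eye. The bar has come down, but I judged the foot on the rim by eye and did not measure it. Compared with the first pictures, only the clamp and the arm changed; the grate, bottle, dish, brush and spare nut show no movement.
- **Disagreements:** my first triangulation of a wing tip was 51 mm out because I had mismatched the pixels, so I dropped it. The first scene-camera board measurement was also off, so I used the top view. That view matched the stud and grate positions to within a few millimetres. No other check failed.

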